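# Find the rocking lid on the parts block and seat it

## Robot

A 6-joint arm with a two-finger parallel gripper is mounted at the origin on the work surface; the furniture and walls round the work are solid. World frame = base frame: x ahead of the robot, y to its left, z up, the work surface at z = 0. Lengths are in m, angles in rad, forces in N, time in s.
With the tool pointing down it reaches from about 0.35 to 0.85 m from the base axis. Payload 8.1 kg.
Tool frame: the origin (TCP) lies at the very end of the fingers, on their centre line; the grasp point (between the pads) lies 19 mm behind it; z points along the fingers, y is the line along which they close (so a half turn about z gives the same grasp; the last joint's range is limited). The gripper opens to 85 mm and grips with 20 to 120 N. Pads are 22 mm wide; open, the fingers measure 114 mm over their backs; the gripper's body (76 mm by 85 mm) begins 54 mm behind the grasp point. The pads swing forward as they close: fully open they stand 13 mm farther back than shut.
Start: joints at [1.251, 0.13, 1.488, -0, 1.523, -0.085], TCP at [0.14, 0.584, 0.202] pointing down, gripper open.
Joint ranges: [-2.96, 2.96], [-0.89, 2.26], [0.02, 2.5], [-1.34, 4.48], [0, 2.73], [-2.66, 2.66]. Speed limits (rad/s): [2.39, 2.39, 2.79, 3.14, 3.14, 3.14].

## Interface

Orientations are given as a unit quaternion [w, x, y, z].
In Python, from bench import bot, cams gives the robot as it stands. The module is installed in compiled form; this text tells all that it offers.
- The arm moves only by the tool move_arm, never from a script. Its argument "plan" is one flat list of numbers, 4 for each row, row after row: the shift along the tool's x, y, z in mm, then the turn about the tool's z in degrees. In form: [dx, dy, dz, yaw, dx, dy, dz, yaw, ...]. A call has exactly 5 rows; each row is the pose to reach, as a shift and turn from the pose commanded when the call began, along the tool's axes at that moment; what a row does not reach only later rows make up. A row lasts 1/8 s, in which the tool goes at most 62.5 mm and 10.7 degrees, less where a joint would pass 70% of its speed; a pose out of reach is approached as far as the arm can. A call with a gripper value outside its range is refused whole. "claw" is the gripper's target within -1 to 1 (shut at 1, half-way at 0, fully open at -1), set as the call begins (left out, the last holds). The fingers move at their own pace and stop on an object; "newtons" is the grip in N (left out, the last holds). Time passes only in rows, so rows that repeat a pose let the fingers close, or fill a call up. It gives the time, the measured TCP pose, the force, the opening and the grip force at its end, in the units of the state.
- bot.read_state(): the state, without advancing time (a new reading comes with each control period).
- cams.grab_frame(name): name is "scene" or "side" or "wrist"; returns the picture (480x640x3 uint8, red, green, blue); there is no depth.
- cams.get_calibration(name): a dict with "camera_matrix" (3x3 intrinsics, pixels), "xyz" and "orientation" of the camera in the world. Camera axes: x right, y down, z forward; pixel columns grow to the right and rows downward; lengths in m; the calibration is good to about 2 mm. A picture is of the moment at which its call begins: read the wrist's pose just before it. get_calibration takes no time and is no camera call; for the wrist camera it gives the pose at the moment of the call.
- bot.job_done(): hands the job in; it is judged then, once.
The state is a dict: "t": time; "joint_positions": joint angles; "dq": joint speeds; "effort": joint torques, N m; "eef_pos": TCP position; "orientation": TCP orientation; "force": force on the tool from outside, world axes, zero at the start; "ft_torque": the same for the moment, N m; "opening": opening from 0.0 (shut) to 1.0 (fully open); "grasp_force": force on a finger pad.
Only numpy, scipy, OpenCV 4.12 (cv2) and the standard library are available. Lean on these libraries where they do the work, as an engineer would, in place of code of your own. Each camera call takes 0.05 s, during which the arm holds its last target. There are 200 camera calls.

## Task

One of the four orange lids on the grey parts block is not seated: it looks like the others, but it rocks when pressed near its edge. Press the lids near the edge with a fingertip to find the one that tips, then push that one down at its middle until it is fully home and sits level. Only press, never lift a lid, and leave the things round the block where they are.

Things in the scene. Friction and masses are not known exactly. Their poses are not given: they have to be found in the camera images.
- block: Grey parts block fixed to the bench, 96 x 366 x 36 mm (x, y, z). Origin: centre of its underside, on the bench; its long side is its y axis. Its four round wells (76 mm wide) stand in a row along y, centred at y = -132, -44, +44 and +132 mm, x = 0.
- lid_1: Round orange lid in the well at y = -132 mm of the block; all four are identical: 72 mm across, 16 mm thick, flat top with a thin white ring, about 80 g. Origin: centre of its underside (top 16 mm above it); z is its axis, upright when level. At the start all lids are level, tops 7 to 10 mm above the block; the wells differ in depth, so height does not tell which one is loose.
- lid_2: Round orange lid in the well at y = -44 mm of the block; all four are identical: 72 mm across, 16 mm thick, flat top with a thin white ring, about 80 g. Origin: centre of its underside (top 16 mm above it); z is its axis, upright when level. Any one of the four may be the loose one. A seated lid does not give when pressed.
- lid_3: Round orange lid in the well at y = 44 mm of the block; all four are identical: 72 mm across, 16 mm thick, flat top with a thin white ring, about 80 g. Origin: centre of its underside (top 16 mm above it); z is its axis, upright when level. The loose lid, whichever it is, balances on a stiff stem, 5 mm above its seat: a light push (2 N) 24 to 32 mm from its middle tips it 0.17 rad; it levels when let go.
- lid_4: Round orange lid in the well at y = 132 mm of the block; all four are identical: 72 mm across, 16 mm thick, flat top with a thin white ring, about 80 g. Origin: centre of its underside (top 16 mm above it); z is its axis, upright when level. 15 to 18 N on the middle (within 5 mm) of the loose lid, whichever it is, drives its stem in: the lid goes 5 mm down and stays.
- oil_cup: Small red turned pot with a knobbed lid, 34 mm across, 34 mm high, loose, on the robot's side of the block; leave alone. Origin: centre of its underside.
- screw_tin: Shallow round grey tin of screws, 70 mm across, 18 mm high, loose, on the robot's side of the block; leave alone. Origin: centre of its underside.
- loupe: Black tapered eye loupe, 35 mm across, 32 mm high, loose, on the robot's side of the block; leave alone. Origin: centre of its underside.
Things that resemble listed ones, but are neither listed nor needed, are in the scene too. What is shaped like the lid_1 but red is not meant.

How it is judged:
By the outcome, as a careful person would: the job done as asked, in the order asked, and still so for the second after the job is handed in, with the robot touching nothing.
It also fails if it takes over 54 s, if anything falls off the work surface, if the arm or the gripper's body presses on something with over 40 N, if the wrist force passes 120 N, or if a joint passes its speed limit or range.

## Working session

There is one attempt and no reset: what is moved stays moved. The work goes in short steps, Python scripts to look and compute and a tool call to move; the robot and the scene stay as the last step left them, time stands still between calls to the robot, and variables do not carry over. Pictures are saved under pics/ and viewed, at most 10 in all, crops included, and the job is handed in when it is done.

Besides the shell and the picture viewer there is one more tool, called after "Request:" in YAML: its name, and indented under it one key for each argument. move_arm: Moves the arm, as the interface text tells. Its arguments: {"type":"object","properties":{"plan":{"type":"array","items":{"type":"number"}},"claw":{"type":"number"},"newtons":{"type":"number"}},"required":["plan"]}

```bash
mkdir -p pics; python3 - <<'E'
from bench import bot,cams
import cv2,numpy as np
print(bot.read_state())
for n in("scene","side"):
    im=cams.grab_frame(n); cv2.imwrite(f"pics/{n}0.png",im[:,:,::-1]); c=cams.get_calibration(n); print(n,c)
    h=cv2.cvtColor(im,cv2.COLOR_RGB2HSV)
    m=cv2.inRange(h,(5,130,90),(22,255,255))
    k,l,s,ce=cv2.connectedComponentsWithStats(m)
    for i in range(1,k):
        if s[i,4]>80: print(s[i],ce[i])
E
```

```text
{'t': 0.0, 'joint_positions': array([ 1.25063204e+00,  1.31213854e-01,  1.48928289e+00,  3.98340360e-05,
        1.52297337e+00, -8.53844843e-02]), 'dq': array([-1.23654148e-03, -1.44277510e-03,  1.01328633e-03,  1.16851157e-03,
       -4.21708120e-05, -2.82682711e-04]), 'effort': array([ 1.97260670e-03, -5.69417453e+01, -5.00538719e+01, -1.43492643e-04,
        1.51829881e-02, -3.48554261e-05]), 'eef_pos': array([0.13934185, 0.58297928, 0.20081101]), 'orientation': array([-2.08534292e-04,  1.17121387e-01,  9.93117163e-01, -9.15490211e-04]), 'force': array([-0.37038147,  0.18449134,  0.15411941]), 'ft_torque': array([-0.01930931,  0.00015572, -0.0246101 ]), 'grasp_force': 0.0, 'opening': 0.9996505658209722}
scene {'camera_matrix': array([[572.54854858,   0.        , 326.75800056],
       [  0.        , 572.54854858, 248.22277007],
       [  0.        ,   0.        ,   1.        ]]), 'xyz': array([ 0.00977567, -0.16414331,  0.73797033]), 'orientation': array([-0.32192192,  0.85201323, -0.38851878,  0.13961695])}
[222   0 105  48 278] [273.67266187  22.44244604]
[249   0 391 170 687] [
[... 2628 characters left out ...]
2809]
[321 221  70  33 487] [355.1889117  237.40862423]
[103 238  16  35 207] [109.3236715  255.43478261]
[620 263  20  17 159] [631.21383648 270.52201258]
[592 269  31  10 192] [606.65625    273.61458333]
[133 290  13  26 160] [138.95   301.8625]
[339 387  12  12  94] [344.90425532 392.32978723]
[  0 400   8  20  92] [  2.19565217 409.75      ]
[181 416  80  64 310] [238.33548387 437.94193548]
[423 424  10  16  87] [427.03448276 431.17241379]
[   0  436   79   44 2673] [ 43.47100636 459.61354284]
[142 437  29  43 345] [157.33623188 462.17971014]
[163 436  16  44 128] [167.625     458.7421875]
[392 442  45  38 892] [415.9103139  462.00896861]
[256 463  11  17  81] [261.77777778 474.17283951]
```

View pics/scene0.png

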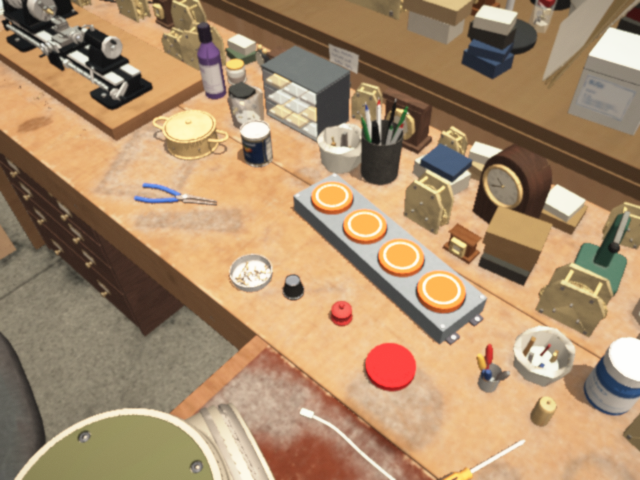

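View pics/side0.png

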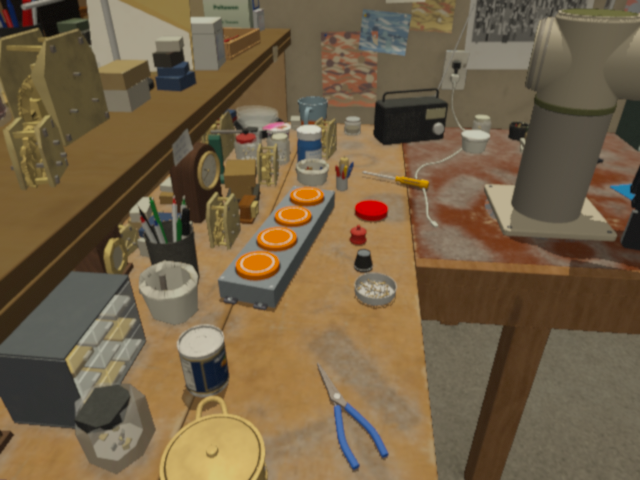

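The four orange lids in the scene view are at (332,197), (365,226), (401,257) and (441,291). The flat red disc at (390,366) is the decoy. Next I'll work out their positions.

```bash
cat >h.py <<'E'
from bench import bot,cams
import cv2,numpy as np
from scipy.spatial.transform import Rotation as R
def rot(q): return R.from_quat(np.r_[q[1:],q[0]]).as_matrix()
def ray(c,p,z):
    K=c["camera_matrix"];d=rot(c["orientation"])@np.linalg.solve(K,[*p,1]);o=c["xyz"];return o+d*(z-o[2])/d[2]
def lids(im,c,box,z,amin=150):
    x0,y0,x1,y1=box;h=cv2.cvtColor(im,cv2.COLOR_RGB2HSV);m=cv2.inRange(h,(5,150,120),(20,255,255))
    k=np.zeros_like(m);k[y0:y1,x0:x1]=m[y0:y1,x0:x1]
    out=[]
    for q in cv2.findContours(k,cv2.RETR_EXTERNAL,cv2.CHAIN_APPROX_NONE)[0]:
        if cv2.contourArea(q)>amin:
            w=np.array([ray(c,p[0],z)[:2] for p in q]);ctr,r=cv2.minEnclosingCircle((w*1000).astype(np.float32))
            out.append((*np.round(ctr,1),round(r,1)))
    return out
def tool(p,s):  # shift in tool axes mm to world point
    return rot(s["orientation"]).T@(np.array(p)-s["eef_pos"])*1000
E
python3 - <<'E'
from h import *
for n,b in(("scene",(300,175,475,320)),("side",(230,182,330,285))):
    im=cv2.imread(f"pics/{n}0.png")[:,:,::-1];c=cams.get_calibration(n)
    print(n,lids(im.copy(),c,b,.0445))
c=cams.get_calibration("scene")
for nm,p in dict(loupe=(293,293),cup=(342,322),tin=(250,280),red=(390,370),pens=(380,175),bell=(428,222),small=(462,255)).items(): print(nm,ray(c,p,0).round(3))
print(rot(bot.read_state()["orientation"]).round(3))
E
```

```text
scene [(np.float64(506.2), np.float64(53.6), 38.3), (np.float64(525.2), np.float64(142.4), 22.4), (np.float64(520.7), np.float64(139.5), 37.5), (np.float64(629.0), np.float64(88.6), 25.5), (np.float64(541.0), np.float64(228.5), 22.1), (np.float64(536.0), np.float64(224.8), 37.4), (np.float64(557.3), np.float64(315.5), 22.0), (np.float64(551.3), np.float64(311.0), 37.9)]
side [(np.float64(529.9), np.float64(194.4), 173.9)]
loupe [0.381 0.245 0.   ]
cup [0.39 0.15 0.  ]
tin [0.354 0.317 0.   ]
red [0.372 0.044 0.   ]
pens [0.695 0.312 0.   ]
bell [ 0.651  0.171 -0.   ]
small [0.625 0.084 0.   ]
[[-0.973  0.233 -0.001]
 [ 0.233  0.973 -0.002]
 [ 0.    -0.002 -1.   ]]
```

Request:
move_arm:
  plan: [-55,-20,0,0,-110,-40,0,0,-165,-61,0,0,-220,-81,0,0,-275,-102,0,0]
  claw: 1
  newtons: 20

```text
t: 0.72
eef_pos: [0.3845, 0.419, 0.2015]
orientation: [-0.0, 0.117, 0.993, -0.0]
force: [0.2, 0.4, 0.1]
opening: -0.002
grasp_force: 0.0
```

Request:
move_arm:
  plan: [-55,-20,0,0,-110,-41,0,0,-166,-61,0,0,-166,-61,20,0,-166,-61,20,0]

```text
t: 1.35
eef_pos: [0.5288, 0.3216, 0.1788]
orientation: [-0.002, 0.118, 0.993, -0.001]
force: [-0.1, -0.5, -0.3]
opening: 0.003
grasp_force: 0.0
```

```bash
python3 - <<'E'
from h import *
c=cams.get_calibration("wrist");im=cams.grab_frame("wrist");cv2.imwrite("pics/w1.png",im[:,:,::-1])
s=bot.read_state();print(s["t"],s["eef_pos"],s["force"],s["opening"],rot(s["orientation"]).round(3),c["xyz"])
print(lids(im,c,(0,0,640,480),.0445,1000))
E
```

```text
1.4 [0.52885189 0.32240783 0.18014174] [-0.32524601  0.10296948 -0.15341577] 0.001448524289639292 [[-0.973  0.232 -0.004]
 [ 0.232  0.973 -0.001]
 [ 0.003 -0.002 -1.   ]] [0.44770703 0.34096765 0.35094993]
[(np.float64(511.8), np.float64(55.2), 24.7), (np.float64(511.2), np.float64(56.4), 35.9), (np.float64(526.4), np.float64(144.6), 35.6), (np.float64(542.0), np.float64(230.7), 35.5), (np.float64(558.2), np.float64(316.5), 35.7)]
```

View pics/w1.png

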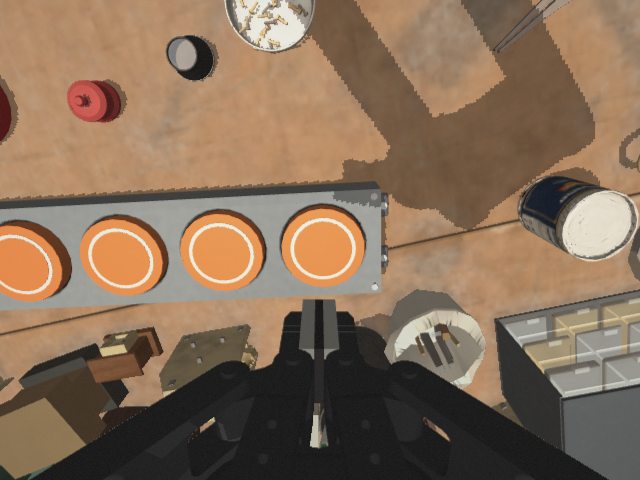

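The wrist view shows four lids in a row, with lid_4 at pixel (323,245). The centres match the scene estimate within 2 mm. Starting with an edge press on lid_4.

Request:
move_arm:
  plan: [0,0,50,0,0,0,100,0,0,0,125,0,0,0,130,0,0,0,130,0]

```text
t: 2.02
eef_pos: [0.5306, 0.3235, 0.0532]
orientation: [0.001, 0.116, 0.993, 0.0]
force: [-1.1, -0.7, 0.3]
opening: -0.003
grasp_force: 0.0
```

Request:
move_arm:
  plan: [0,0,1,0,0,0,2,0,0,0,3,0,0,0,4,0,0,0,4,0]

```text
t: 2.65
eef_pos: [0.5305, 0.3223, 0.0478]
orientation: [-0.0, 0.117, 0.993, -0.0]
force: [-0.8, 0.9, 0.4]
opening: -0.002
grasp_force: 0.0
```

Request:
move_arm:
  plan: [0,0,0.5,0,0,0,1,0,0,0,1.5,0,0,0,2,0,0,0,2,0]

```text
t: 3.28
eef_pos: [0.5305, 0.3224, 0.0458]
orientation: [-0.0, 0.117, 0.993, -0.0]
force: [-0.2, -0.9, 0.1]
opening: 0.006
grasp_force: 0.0
```

Request:
move_arm:
  plan: [0,0,0.5,0,0,0,1,0,0,0,1,0,0,0,1,0,0,0,1,0]

```text
t: 3.9
eef_pos: [0.5306, 0.3224, 0.0449]
orientation: [0.0, 0.117, 0.993, -0.0]
force: [-0.8, 0.3, -0.2]
opening: 0.003
grasp_force: 0.0
```

Request:
move_arm:
  plan: [0,0,0.5,0,0,0,1,0,0,0,1,0,0,0,1,0,0,0,1,0]

```text
t: 4.53
eef_pos: [0.5306, 0.3224, 0.0439]
orientation: [0.0, 0.117, 0.993, 0.0]
force: [0.0, -0.1, -0.0]
opening: -0.0
grasp_force: 0.0
```

Request:
move_arm:
  plan: [0,0,0.5,0,0,0,1,0,0,0,1,0,0,0,1,0,0,0,1,0]

```text
t: 5.15
eef_pos: [0.5306, 0.3224, 0.0429]
orientation: [0.0, 0.117, 0.993, 0.0]
force: [-0.2, 0.2, -0.3]
opening: -0.001
grasp_force: 0.0
```

Request:
move_arm:
  plan: [0,0,0.5,0,0,0,1,0,0,0,1,0,0,0,1,0,0,0,1,0]

```text
t: 5.78
eef_pos: [0.5306, 0.3224, 0.0419]
orientation: [0.0, 0.117, 0.993, 0.0]
force: [0.0, 0.1, 0.2]
opening: -0.005
grasp_force: 0.0
```

```bash
python3 - <<'E'
from h import *
im=cams.grab_frame("wrist");cv2.imwrite("pics/w2.png",im[:,:,::-1]);im=cams.grab_frame("side")
cv2.imwrite("pics/s2.png",cv2.resize(im[180:310,200:370,::-1],None,fx=4,fy=4))
cv2.imwrite("pics/c2.png",np.hstack([cv2.resize(cv2.imread("pics/w2.png")[180:480,120:440],(400,375)),cv2.resize(im[200:300,220:330,::-1],(400,375))]))
s=bot.read_state();print(s["eef_pos"],s["force"],s["ft_torque"])
E
```

```text
[0.53056469 0.32243278 0.04190754] [ 0.06475997  0.56463013 -0.27668445] [ 0.01918513 -0.06368471  0.11927186]
```

View pics/c2.png

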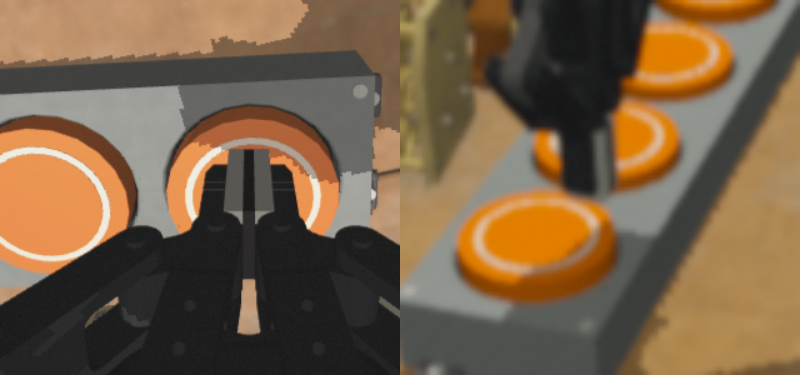

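The wrist crop shows the fingertip above lid_4's ring. In the side crop the tip still looks clear of the lid, and there is no force. I'll check this by projecting the TCP into the images.

```bash
python3 - <<'E'
from h import *
s=bot.read_state()
for n in("wrist","side"):
    c=cams.get_calibration(n)
    for P in(s["eef_pos"],np.array([.5582,.3165,.0445]),np.array([.5306,.3224,.07])):
        v=rot(c["orientation"]).T@(P-c["xyz"]);u=c["camera_matrix"]@v/v[2];print(n,P.round(3),u[:2].round(1))
E
python3 - <<'E'
import cv2,numpy as np
a=cv2.imread("pics/w2.png")[240:400,200:420];b=cv2.imread("pics/s2.png")
print(b.shape);cv2.imwrite("pics/c3.png",cv2.resize(a,(780,567),interpolation=cv2.INTER_CUBIC))
E
```

```text
wrist [0.531 0.322 0.042] [320.3 285.6]
wrist [0.558 0.316 0.044] [321.6 337.3]
wrist [0.531 0.322 0.07 ] [320.5 314.7]
side [0.531 0.322 0.042] [272.2 265.7]
side [0.558 0.316 0.044] [256.4 261.4]
side [0.531 0.322 0.07 ] [271.2 251.4]
(520, 680, 3)
```

View pics/c3.png

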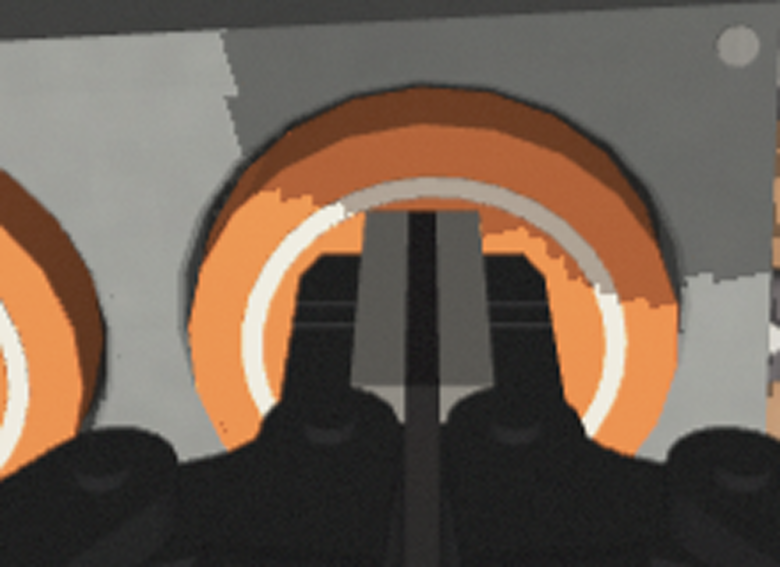

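View pics/s2.png

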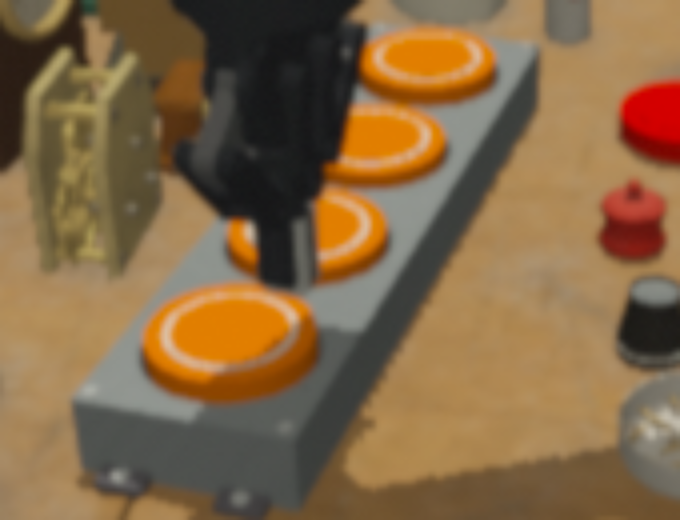

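In the side image the tip is at about (272,252), where z=0.07 projects. The visible tip is therefore roughly 25 mm above the nominal TCP, while x and y agree. I'll go lower and let the force show contact.

Request:
move_arm:
  plan: [0,0,6,0,0,0,12,0,0,0,15,0,0,0,16,0,0,0,16,0]

```text
t: 6.5
eef_pos: [0.5305, 0.3224, 0.0258]
orientation: [-0.0, 0.117, 0.993, -0.0]
force: [-0.1, -0.1, -0.5]
opening: 0.002
grasp_force: 0.0
```

```bash
python3 - <<'E'
from h import *
im=cams.grab_frame("side");w=cams.grab_frame("wrist")
cv2.imwrite("pics/c4.png",np.hstack([cv2.resize(w[240:400,200:420,::-1],(400,290)),cv2.resize(im[200:295,220:350,::-1],(397,290))]))
s=bot.read_state();print(s["eef_pos"],s["force"],s["ft_torque"],s["joint_positions"])
E
```

```text
[0.53071951 0.32250925 0.02611714] [-0.6179015  -0.08843206  0.32410411] [-0.02614042 -0.01714455 -0.01082286] [ 4.63512865e-01  3.30278183e-01  1.58913273e+00 -1.45919239e-06
  1.22181838e+00 -8.72456216e-01]
```

View pics/c4.png

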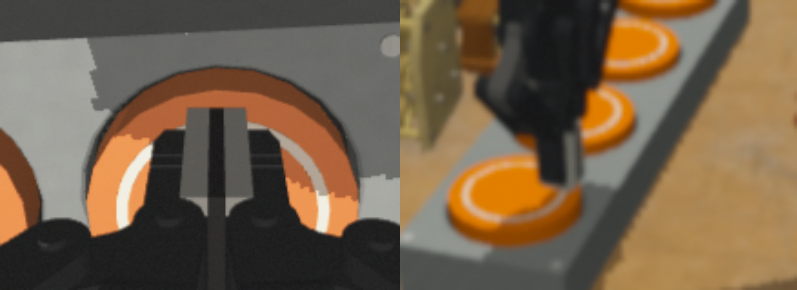

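Tip now at side pixel (274,262), about 5 mm above the lid.

Request:
move_arm:
  plan: [0,0,1,0,0,0,2,0,0,0,2.5,0,0,0,2.5,0,0,0,2.5,0]

```text
t: 7.22
eef_pos: [0.5305, 0.3224, 0.0234]
orientation: [-0.0, 0.117, 0.993, -0.0]
force: [-0.1, -0.1, 1.0]
opening: 0.002
grasp_force: 0.0
```

Request:
move_arm:
  plan: [0,0,0.5,0,0,0,1,0,0,0,1,0,0,0,1,0,0,0,1,0]

```text
t: 7.85
eef_pos: [0.5306, 0.3225, 0.0224]
orientation: [0.0, 0.117, 0.993, 0.0]
force: [-0.2, 0.3, -0.3]
opening: 0.001
grasp_force: 0.0
```

Request:
move_arm:
  plan: [0,0,0.5,0,0,0,1,0,0,0,1,0,0,0,1,0,0,0,1,0]

```text
t: 8.48
eef_pos: [0.5305, 0.3224, 0.0214]
orientation: [-0.0, 0.117, 0.993, 0.0]
force: [0.0, -0.0, -0.9]
opening: -0.002
grasp_force: 0.0
```

Request:
move_arm:
  plan: [0,0,0.5,0,0,0,1,0,0,0,1,0,0,0,1,0,0,0,1,0]

```text
t: 9.1
eef_pos: [0.5306, 0.3224, 0.0204]
orientation: [0.0, 0.117, 0.993, -0.0]
force: [-0.4, -0.3, -0.3]
opening: 0.001
grasp_force: 0.0
```

Request:
move_arm:
  plan: [0,0,0.5,0,0,0,1,0,0,0,1,0,0,0,1,0,0,0,1,0]

```text
t: 9.72
eef_pos: [0.5305, 0.3225, 0.0194]
orientation: [-0.0, 0.117, 0.993, -0.0]
force: [-1.4, 0.6, 0.3]
opening: 0.001
grasp_force: 0.0
```

Request:
move_arm:
  plan: [0,0,0.5,0,0,0,1,0,0,0,1,0,0,0,1,0,0,0,1,0]

```text
t: 10.35
eef_pos: [0.5306, 0.3224, 0.0184]
orientation: [0.0, 0.117, 0.993, 0.0]
force: [-1.1, 0.4, 0.9]
opening: 0.0
grasp_force: 0.0
```

Request:
move_arm:
  plan: [0,0,0.5,0,0,0,1,0,0,0,1,0,0,0,1,0,0,0,1,0]

```text
t: 10.98
eef_pos: [0.5306, 0.3224, 0.0174]
orientation: [0.0, 0.117, 0.993, 0.0]
force: [-0.1, -0.2, -0.2]
opening: 0.002
grasp_force: 0.0
```

Request:
move_arm:
  plan: [0,0,0.5,0,0,0,1,0,0,0,1,0,0,0,1,0,0,0,1,0]

```text
t: 11.6
eef_pos: [0.5306, 0.3224, 0.0164]
orientation: [0.0, 0.117, 0.993, -0.0]
force: [-0.2, -0.2, -0.2]
opening: 0.001
grasp_force: 0.0
```

```bash
python3 - <<'E'
from h import *
im=cams.grab_frame("side");w=cams.grab_frame("wrist")
cv2.imwrite("pics/side5.png",im[:,:,::-1]);cv2.imwrite("pics/w5.png",w[:,:,::-1])
o=cv2.imread("pics/side0.png")[:,:,::-1]
for n,q in(("before",o),("now",im)):
    p=q[235:290,230:285].astype(int);m=(p[...,0]>150)&(p[...,2]<90);ys,xs=np.nonzero(m);print(n,m.sum(),xs.min()+230,xs.max()+230,ys.min()+235,ys.max()+235)
cv2.imwrite("pics/c5.png",np.hstack([cv2.resize(q[225:300,220:300,::-1],(390,366)) for q in(o,im)]))
print(np.mean([bot.read_state()["force"] for _ in range(20)],0))
E
```

```text
before 1115 230 284 235 275
now 599 236 284 235 275
[0.52002953 0.46745982 0.5368361 ]
```

View pics/c5.png

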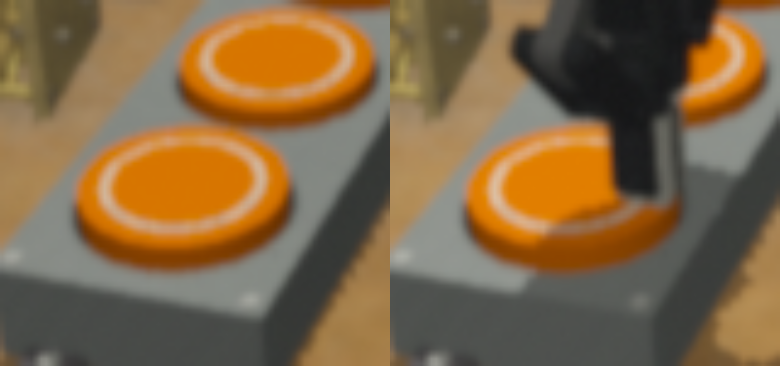

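The lid still looks level, and the tip is at (272,266), about at its surface. Continuing down.

Request:
move_arm:
  plan: [0,0,0.5,0,0,0,1,0,0,0,1,0,0,0,1,0,0,0,1,0]

```text
t: 12.32
eef_pos: [0.5305, 0.3224, 0.0154]
orientation: [-0.0, 0.117, 0.993, 0.0]
force: [0.6, 0.4, 0.6]
opening: 0.003
grasp_force: 0.0
```

Request:
move_arm:
  plan: [0,0,0.5,0,0,0,1,0,0,0,1,0,0,0,1,0,0,0,1,0]

```text
t: 12.95
eef_pos: [0.5306, 0.3224, 0.0144]
orientation: [0.0, 0.117, 0.993, 0.0]
force: [0.1, -0.1, -0.3]
opening: -0.004
grasp_force: 0.1
```

Request:
move_arm:
  plan: [0,0,0.5,0,0,0,1,0,0,0,1.5,0,0,0,1.5,0,0,0,1.5,0]

```text
t: 13.58
eef_pos: [0.5305, 0.3224, 0.0129]
orientation: [-0.0, 0.117, 0.993, -0.0]
force: [-0.7, -0.3, 0.4]
opening: -0.001
grasp_force: 0.1
```

```bash
cat >>h.py <<'E'
def chg(n,box,ref):
    im=cams.grab_frame(n);x0,y0,x1,y1=box
    d=cv2.absdiff(im,ref[:,:,::-1])[y0:y1,x0:x1].max(2);return im,d
E
python3 - <<'E'
from h import *
w=cams.grab_frame("side");o=cv2.imread("pics/side5.png")[:,:,::-1]
cv2.imwrite("pics/side6.png",w[:,:,::-1])
d=cv2.absdiff(w,o).max(2)[225:300,220:300]
ys,xs=np.nonzero(d>40);print(len(xs), xs.min()+220,xs.max()+220,ys.min()+225,ys.max()+225)
s=bot.read_state();print(s["force"],s["ft_torque"],s["eef_pos"])
# finger bottom: lowest dark pixel per column
for nm,q in(("5",o),("6",w)):
    print(nm,[(x,[y for y in range(240,285) if q[y,x].max()<80][-1:]) for x in range(266,276,2)])
E
```

```text
337 236 285 230 273
[0.03758023 0.57271064 1.47175131] [0.00693685 0.04359134 0.06485111] [0.53054521 0.32242676 0.01290566]
5 [(266, [262]), (268, [264]), (270, [264]), (272, [265]), (274, [265])]
6 [(266, [262]), (268, [265]), (270, [266]), (272, [266]), (274, [266])]
```

```bash
python3 - <<'E'
import cv2,numpy as np
cv2.imwrite("pics/c6.png",np.hstack([cv2.resize(cv2.imread(f"pics/side{i}.png")[225:300,220:300],(390,366)) for i in(5,6)]))
E
```

```text
(no output)
```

View pics/c6.png

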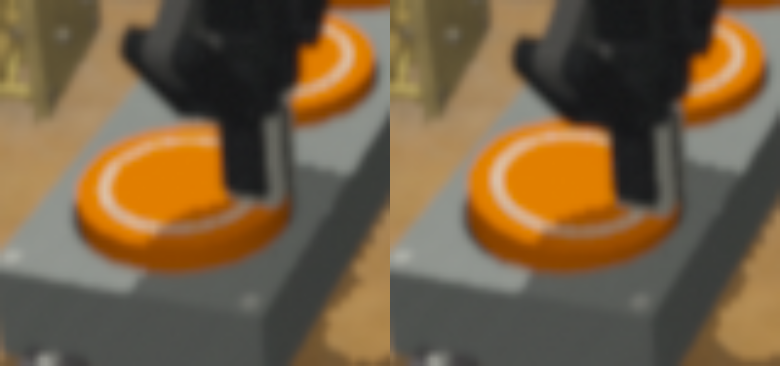

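The lid_4 top has tilted between frames: left rim up, right rim down, with almost no force. I'll press 2 mm further to confirm. A seated lid would show a steep force rise.

Request:
move_arm:
  plan: [0,0,0.5,0,0,0,1,0,0,0,1.5,0,0,0,2,0,0,0,2,0]

```text
t: 14.25
eef_pos: [0.5309, 0.3226, 0.012]
orientation: [0.0, 0.117, 0.993, 0.0]
force: [-3.9, -1.3, 8.9]
opening: -0.004
grasp_force: 4.7
```

```bash
python3 - <<'E'
from h import *
w=cams.grab_frame("side");cv2.imwrite("pics/side7.png",w[:,:,::-1])
s=bot.read_state();print(s["force"],s["ft_torque"],s["eef_pos"])
o=cv2.imread("pics/side0.png")[:,:,::-1]
# upper/left outline rows of the lid, per column: first orange row; bottom orange row
for nm in("0","5","6","7"):
    q=cv2.imread(f"pics/side{nm}.png")[:,:,::-1].astype(int)
    m=(q[...,0]-q[...,2]>110)
    print(nm,[(x,int(np.nonzero(m[244:285,x])[0].min()+244),int(np.nonzero(m[244:285,x])[0].max()+244)) for x in(238,242,246,250,254,258,262)])
E
```

```text
[-3.11804093 -1.49059312  8.91637259] [-0.25071618  0.57623488 -0.07176402] [0.53085448 0.32261931 0.01201432]
0 [(238, 259, 273), (242, 256, 276), (246, 254, 277), (250, 252, 278), (254, 252, 279), (258, 251, 278), (262, 244, 278)]
5 [(238, 259, 273), (242, 256, 276), (246, 254, 277), (250, 252, 279), (254, 252, 279), (258, 251, 279), (262, 251, 278)]
6 [(238, 257, 273), (242, 253, 276), (246, 252, 278), (250, 251, 279), (254, 250, 279), (258, 251, 279), (262, 253, 278)]
7 [(238, 256, 273), (242, 253, 276), (246, 251, 278), (250, 250, 279), (254, 249, 279), (258, 253, 279), (262, 254, 278)]
```

Lid_4 tips: its far rim rose about 3 px, which is roughly 5 mm. It then stopped hard at 9 N, so it is the loose one. I'll lift, move to the middle and press.

Request:
move_arm:
  plan: [0,0,-3,0,0,0,-10,0,0,0,-12,0,-14,0.3,-12,0,-28,0.6,-12,0]

```text
t: 14.92
eef_pos: [0.559, 0.3162, 0.0228]
orientation: [0.0, 0.117, 0.993, -0.0]
force: [-0.0, -1.2, 0.1]
opening: -0.0
grasp_force: 0.0
```

Request:
move_arm:
  plan: [0,0,0,0,0,0,4,0,0,0,7,0,0,0,7,0,0,0,7,0]

```text
t: 15.55
eef_pos: [0.5576, 0.3166, 0.0158]
orientation: [-0.0, 0.117, 0.993, -0.0]
force: [1.1, -0.2, 1.1]
opening: 0.0
grasp_force: 0.0
```

```bash
python3 - <<'E'
from h import *
c=cams.get_calibration("wrist");w=cams.grab_frame("wrist");cv2.imwrite("pics/w8.png",w[:,:,::-1]);q=cams.grab_frame("side").astype(int);cv2.imwrite("pics/side8.png",q[:,:,::-1])
m=(q[...,0]-q[...,2]>110)
print([(x,int(np.nonzero(m[244:285,x])[0].min()+244)) for x in(238,242,246,250)])
s=bot.read_state();print(s["eef_pos"],s["force"]);print(tool([.5582,.3165,s["eef_pos"][2]],s))
E
```

```text
[(238, 259), (242, 256), (246, 254), (250, 261)]
[0.55775504 0.31654378 0.01584823] [ 1.16854509 -0.39498875 -0.59588435]
[-4.42944378e-01  6.08627059e-02 -4.54724920e-05][ WARN:0@0.672] global loadsave.cpp:1063 imwrite_ Unsupported depth image for selected encoder is fallbacked to CV_8U.
```

The lid is level again, and the tip is within 0.5 mm of the middle. Pressing now.

Request:
move_arm:
  plan: [0,0,0.5,0,0,0,1,0,0,0,1.5,0,0,0,2,0,0,0,2,0]

```text
t: 16.27
eef_pos: [0.5582, 0.3167, 0.0151]
orientation: [0.0, 0.117, 0.993, 0.0]
force: [-3.5, -1.6, 9.4]
opening: -0.001
grasp_force: 4.5
```

Request:
move_arm:
  plan: [0,0,0.4,0,0,0,0.8,0,0,0,1,0,0,0,1,0,0,0,1,0]

```text
t: 16.9
eef_pos: [0.5582, 0.3167, 0.0146]
orientation: [0.0, 0.117, 0.993, 0.0]
force: [-5.4, -3.3, 13.2]
opening: -0.0
grasp_force: 6.3
```

Request:
move_arm:
  plan: [0,0,0.4,0,0,0,0.8,0,0,0,1,0,0,0,1,0,0,0,1,0]

```text
t: 17.52
eef_pos: [0.5583, 0.3167, 0.0137]
orientation: [0.0, 0.117, 0.993, 0.0]
force: [-6.4, -3.6, 12.9]
opening: 0.0
grasp_force: 6.3
```

Request:
move_arm:
  plan: [0,0,0.3,0,0,0,0.5,0,0,0,0.8,0,0,0,0.8,0,0,0,0.8,0]

```text
t: 18.15
eef_pos: [0.5583, 0.3167, 0.0129]
orientation: [0.0, 0.117, 0.993, 0.0]
force: [-6.1, -3.1, 13.8]
opening: 0.002
grasp_force: 6.3
```

The force has levelled off at about 13 N while the lid moves down, so the stem is going in. I'll continue until the force climbs.

Request:
move_arm:
  plan: [0,0,0.4,0,0,0,0.8,0,0,0,1.2,0,0,0,1.5,0,0,0,1.5,0]

```text
t: 18.77
eef_pos: [0.5583, 0.3167, 0.0114]
orientation: [0.0, 0.117, 0.993, 0.0]
force: [-6.1, -2.8, 12.1]
opening: -0.003
grasp_force: 6.3
```

Request:
move_arm:
  plan: [0,0,0.4,0,0,0,0.8,0,0,0,1.2,0,0,0,1.2,0,0,0,1.2,0]

```text
t: 19.4
eef_pos: [0.5582, 0.3167, 0.0103]
orientation: [0.0, 0.117, 0.993, 0.0]
force: [-6.2, -3.4, 14.4]
opening: 0.004
grasp_force: 7.0
```

Request:
move_arm:
  plan: [0,0,0.4,0,0,0,0.8,0,0,0,1,0,0,0,1,0,0,0,1,0]

```text
t: 20.02
eef_pos: [0.5583, 0.3168, 0.0103]
orientation: [0.0, 0.117, 0.993, 0.0]
force: [-10.4, -4.6, 21.1]
opening: -0.0
grasp_force: 10.5
```

Request:
move_arm:
  plan: [0,0,0.4,0,0,0,0.8,0,0,0,0.8,0,0,0,0.8,0,0,0,0.8,0]

```text
t: 20.65
eef_pos: [0.5586, 0.3169, 0.0103]
orientation: [0.001, 0.117, 0.993, 0.0]
force: [-12.1, -5.8, 25.4]
opening: -0.0
grasp_force: 12.9
```

Home: it stopped hard at 0.0103, about 5 mm down. Retreating and checking.

Request:
move_arm:
  plan: [0,0,-3,0,0,0,-20,0,0,0,-60,0,0,0,-110,0,0,0,-150,0]

```text
t: 21.28
eef_pos: [0.5584, 0.3167, 0.1597]
orientation: [0.001, 0.117, 0.993, 0.001]
force: [0.1, 0.5, -0.1]
opening: -0.002
grasp_force: 0.0
```

Request:
move_arm:
  plan: [60,0,0,0,120,0,0,0,120,0,0,0,120,0,0,0,120,0,0,0]

```text
t: 21.9
eef_pos: [0.4425, 0.3443, 0.1572]
orientation: [0.0, 0.118, 0.993, 0.0]
force: [0.3, 0.8, 0.8]
opening: -0.004
grasp_force: 0.0
```

```bash
python3 - <<'E'
from h import *
q=cams.grab_frame("side");cv2.imwrite("pics/side9.png",q[:,:,::-1])
cv2.imwrite("pics/c9.png",np.hstack([cv2.resize(p[180:310,220:400,::-1],(395,285)) for p in(cv2.imread("pics/side0.png")[:,:,::-1],q)]))
s=bot.read_state();print(s["t"],s["eef_pos"],s["force"])
for nm in("0","9"):
    p=cv2.imread(f"pics/side{nm}.png")[:,:,::-1].astype(int);m=(p[...,0]-p[...,2]>110)
    print(nm,[(x,int(np.nonzero(m[250:285,x])[0].min()+250),int(np.nonzero(m[250:285,x])[0].max()+250)) for x in(238,242,246,250,262,268,272,276)])
E
```

```text
21.95 [0.44247829 0.34421613 0.15700182] [-0.32124999  0.32434083  0.58297439]
0 [(238, 259, 273), (242, 256, 276), (246, 254, 277), (250, 252, 278), (262, 251, 278), (268, 250, 276), (272, 254, 274), (276, 250, 269)]
9 [(238, 261, 274), (242, 258, 276), (246, 256, 278), (250, 255, 279), (262, 254, 278), (268, 255, 276), (272, 256, 274), (276, 250, 271)]
```

View pics/c9.png

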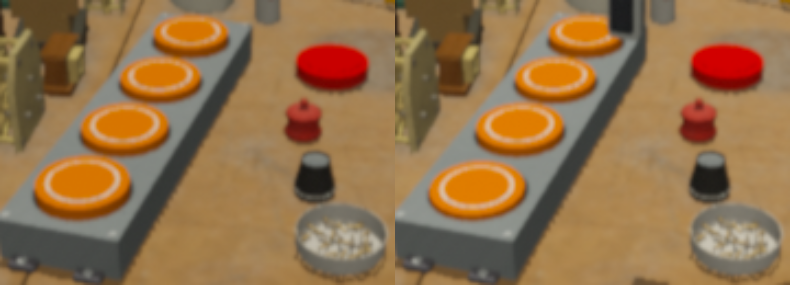

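After the press, lid_4 (crop (477,188)) sits lower and level, its outline down evenly by about 2–3 px. The cup, loupe and tin haven't moved, and the arm is clear.

```bash
python3 -c "
from bench import bot
print(bot.job_done())"
```

```text
the job is handed in; nothing more can be done
None
```

Lid_4 was the loose one: it tipped under an edge press, and I pushed it at its middle about 5 mm down until it was home and level; I pressed no other lid, moved nothing else, and handed the job in at about 22 s.

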